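Ready the timed diya stand for the evening lamp

ROBOT

A 6-joint arm with a two-finger parallel gripper is mounted at the origin on the work surface. World frame = base frame: x ahead of the robot, y to its left, z up, the work surface at z = 0. Lengths are in m, angles in degrees, forces in N, time in s.
With the tool pointing down it reaches from about 0.4 to 0.825 m from the base axis. Payload 7 kg.
Tool frame: the origin (TCP) lies on the centre line of the jaws, within the pads' length; the fingertips stand r.nose_length ahead of it and the grasp point (between the pads) lies 2 mm behind it (r.nose_length is the distance from the TCP to the fingertips, in m); z points along the fingers, y is the direction in which the jaws open and shut (so a half turn about z gives the same grasp; the last joint's range is limited). The gripper opens to 88 mm and grips with 3 to 60 N. Pads are 19 mm wide; open, the fingers measure 130 mm over their backs; the gripper's body (78 mm by 193 mm) begins 47 mm behind the grasp point.
Start: joints at [16.507, 20.546, 0.682, 0, -70.136, -16.507], TCP at [0.675, -0, 0.244] pointing down, gripper open.
Joint ranges: [-176.03, 176.03], [-82.01, 121.73], [-58.28, 71.71], [-173.87, 95.51], [-174.79, -0.11], [-173.66, 173.66]. Speed limits (degrees/s): [136.94, 136.94, 172.46, 180, 180, 180].

INTERFACE

Orientations are given as [roll, pitch, yaw] about the fixed x, y, z axes, in that order (R = Rz(yaw) Ry(pitch) Rx(roll)).
In Python, from plant import r gives the robot as it stands.
- The arm moves only by the tool apply_moves, never from a script. Its argument "targets" is a list of rows, each a list of 3 entries, a list of its own where there are three numbers: the shift along the tool's x, y, z scaled (see below), then the turn, a rotation vector about the tool's x, y, z scaled (see below), then the finger opening in mm, from 0 to 87.6. A call has 1 to 5 rows; each row shifts and turns the pose as measured when the row begins, along the tool's axes as they then stand; what a row does not reach is not made up. The controller multiplies each number of a shift by 0.04 m and each number of a turn by 8 degrees. A row lasts 1/10 s, in which the tool goes at most 50 mm and 8.59 degrees, less where a joint would pass 70% of its speed; a pose out of reach is approached as far as the arm can. A call with a number of a shift or a turn outside -1 to 1 is refused whole. A call with a gripper value outside its range is refused whole. The fingers move at their own pace and stop on an object; "squeeze" is the grip in N (left out, the last holds). Time passes only in rows, so rows that do not move let the fingers close. It gives the time, the measured TCP pose, the force and the opening at its end, in the units of the state.
- r.get_state(): the state, without advancing time (a new reading comes with each control period).
- r.capture(name): name is "scene" or "side" or "wrist"; returns a dict with "img" (480x640x3 uint8, blue, green, red), "z_map" (480x640 float32, m along the optical axis (not along the pixel's ray), 0 where there is no reading), "fx", "fy", "cx", "cy" (pixels), "k1" (the pictures are not rectified: a ray, as slopes to the right and down, at radius r is drawn at 1 + k1 r^2 times it, then the intrinsics apply), "camera_from_world" (4x4, takes a point from world to camera coordinates); the wrist camera has in their place "mount" (4x4, takes a point from camera to tool coordinates, whose origin is the TCP and whose axes are the flange's). Camera axes: x right, y up, looking along -z (the intrinsics and any distortion apply to the point x, -y, -z); pixel columns grow to the right and rows downward; lengths in m; the calibration is good to about 2 mm. A picture is of the moment at which its call begins: read the wrist's pose just before it.
- r.close_job(): hands the job in, once; it reports no verdict.
The state is a dict: "time_s": time; "joints": joint angles; "qd": joint speeds; "joint_torque": joint torques, N m; "tcp_pos": TCP position; "eef_rot": TCP orientation; "contact_force": force on the tool from outside, world axes, zero at the start; "moment": the same for the moment, N m; "gripper_width": finger opening in m.
Only numpy, scipy, OpenCV 4.12 (cv2) and the standard library are available. Lean on these libraries where they do the work, as an engineer would, in place of code of your own. Each camera call takes 0.05 s, during which the arm holds its last target.

TASK

Ready the self-snuffing diya stand for the evening lamp. Lift the snuffer arm off the diya right up to its top stop, where it stays, and wind the timer clockwise by its knob, counting the clicks, until the pointer rests in the half-hour notch, at the long middle mark on the far side of the dial (five minutes a click). Be gentle: do not crush the knob, shove or tip the stand, upset the diya in its seat or move the other things on the table.

Things in the scene. Friction and masses are not known exactly. Their poses are not given: they have to be found in the camera images.
- stand: Polished steel diya stand, loose on the table, about 2 kg, rubber feet. Base plate 130 x 310 mm, top 15 mm up. Origin under the plate's centre; z up, y along its length (timer at the -y end, snuffer pivot at the +y end), -x its front, roughly towards the robot. The timer drum is at (0, -105) mm, 52 mm radius, top 55 mm up.
- timer_axis (a point): Point on the upright axis of winding knob and dial, 83 mm above the table: a good height to grip. The knob is round, black hollow plastic, finely ribbed, 40 mm across, from 61 to 95 mm above the table; grip it at any yaw, with 20 to 30 N a finger or it slips; over 40 N a finger crushes it. Below it lies the white dial plate, 80 mm across, top 59.5 mm up, pointer ridge up to 62 mm.
- knob_top (a point): Top of the knob, on its axis. The knob idles before its dog picks up the dial: it turns freely by up to 57 degrees, and how much is left at the start is unknown. Then each click loads it with 0.2 to 0.4 N m, fading over 9 degrees till the dial snaps on to the next notch by itself, and the knob is light for 9 degrees before the next. Let go half-way, the dial falls back.
- pointer_tip (a point): Tip of the dark pointer ridge on the turning dial plate, 36 mm from the axis, 60 mm above the table. It starts in a notch 2 to 5 clicks anticlockwise of the half-hour mark. Clicks are 18 degrees apart; the timer winds clockwise seen from above, with end stops at 0 and 12 clicks.
- half_hour_mark (a point): Where the pointer tip must rest: the point of the same circle just inside the long middle one of the 13 dark marks on the drum's rim, in the stand's +x direction from the axis, away from the robot. The marks are 18 degrees apart; the three long ones are 0, 30 and 60 minutes, anticlockwise to clockwise.
- snuffer_pivot (a point): The snuffer arm's hinge, in the yoke at the stand's +y end, 85 mm above the table. The hinge line runs along the stand's x. It lies 240 mm from timer_axis in the stand's +y direction (seen from above).
- finial (a point): Centre of the steel ball, 18 mm across, above the snuffer bell; pinch it from above and lift. Its 6 mm stem is free for 26 mm below the ball's centre. With the arm at angle a it is 80 cos a - 32 sin a mm from snuffer_pivot towards the timer and 80 sin a + 32 cos a mm above it; the ball turns between the fingers as the arm swings.
- snuffer (a joint): Angle of the snuffer arm, rad: 0 is down with the bell over the wick (starts 0 to 0.12), growing as it is lifted, top stop at 1.05. The pivot is stiff, stays where it is left and takes about 1 to 2 N at the ball. The arm is a 7 mm rod with a thumb plate 40 mm beyond the pivot.
- diya: The glazed diya in the stand's seat, an open bowl 68 mm across, 22 mm high with a small spout; origin under its centre.
- seat (a point): Centre of the seat's floor, 33 mm above the table, where the diya's origin rests; 160 mm from timer_axis in the stand's +y direction.
- spare_diya: Bystander: a second diya of the same kind on the table; origin under its centre.
- glass_bowl: Bystander: glass bowl, 96 mm across, 45 mm high; origin under its centre.
- spice_box: Bystander: white plastic spice box, 52 mm square with a grey twist cap, 72 mm high; origin under its centre.
- conch: Bystander: white ceramic conch shell lying on its side, 113 mm long, 60 mm high; origin under its middle.
Mind the look-alikes: they are no part of the job. Leave any pink look-alike of the diya alone.

How it is judged (in metres and radians):
At the end, for the whole second after the job is handed in: The pointer rests within 4 mm of the half-hour mark, the snuffer arm is up within 0.1 rad of its stop (above 0.95 rad), the diya sits upright within 8 mm of its place in the seat, and the stand is at rest (distance between pointer_tip and half_hour_mark below 0.004 m and value of joint snuffer above 0.95 rad and distance between diya and seat below 0.008 m and linear speed of stand below 0.01 m/s and angle between diya's own z axis and vertical below 0.15 rad); the robot touches nothing.
It fails at once if the fingers squeeze or push parts of the stand with more than 80 N in all, both fingers added (40 N a finger) (contact force between the fingers and stand above 80 N).
It fails at once if the stand is shoved more than 25 mm or tipped by more than 0.15 rad (distance of stand from where it was at the start of the episode above 0.025 m or angle between stand's own z axis and vertical above 0.15 rad).
It fails at once if the spare diya, glass bowl, spice box or conch is moved more than 20 mm (distance of any of spare_diya, glass_bowl, spice_box, conch from where it was at the start of the episode above 0.02 m).
It also fails if it takes over 70 s, if anything falls off the work surface, if the arm or the gripper's body presses on something with over 40 N, if the wrist force passes 120 N, or if a joint passes its speed limit or range.

## Working session

There is one attempt and no reset: what is moved stays moved. The work goes in short steps, Python scripts to look and compute and a tool call to move; the robot and the scene stay as the last step left them, time stands still between calls to the robot, and variables do not carry over. Pictures are saved under pics/ and viewed, and the job is handed in when it is done.

Besides the shell and the picture viewer there is one more tool, called after "Emit:" as name(argument=value, ...), one argument or row to a line, values as JSON. apply_moves: Moves the arm, as the interface text tells. Its arguments: {"type":"object","properties":{"targets":{"type":"array","items":{"type":"array"}},"squeeze":{"type":"number"}},"required":["targets"]}

```bash
mkdir -p pics; ls; python3 - <<'E'
from plant import r
import cv2,pickle
print(r.get_state(), r.nose_length)
for n in ["scene","side","wrist"]:
    c=r.capture(n); cv2.imwrite(f"pics/{n}0.png",c["img"]); pickle.dump(c,open(f"{n}0.pkl","wb"))
    print(n,{k:v for k,v in c.items() if k not in("img","z_map")})
E
```

```text
pics
{'time_s': 0.0, 'joints': array([ 1.65056269e+01,  2.05899474e+01,  6.32393193e-01, -1.78867439e-02,
       -7.01373483e+01, -1.65066612e+01]), 'qd': array([ 0.02551344, -0.06232501, -0.06926614,  0.03008553, -0.00913486,
        0.05681784]), 'joint_torque': array([-8.00930356e-04, -5.82726967e+01,  2.93058443e+01,  6.99745238e+00,
        6.93249181e-03, -2.06530804e-04]), 'tcp_pos': array([ 6.74521901e-01, -5.83023052e-05,  2.42636012e-01]), 'eef_rot': array([ 1.79904231e+02, -1.08449094e-02, -9.00071164e+01]), 'contact_force': array([0.27103634, 0.59560634, 0.23116877]), 'moment': array([ 0.0769326 , -0.00053704,  0.00370279]), 'gripper_width': 0.08787490144506731} 0.017
scene {'fx': 439.3145403334846, 'fy': 439.3145403334846, 'cx': 324.7843729517072, 'cy': 231.43176428102444, 'k1': 0.018058988644781917, 'camera_from_world': array([[ 0.3684214 ,  0.92948951, -0.01774583, -0.30167201],
       [-0.60577788,  0.2545041 ,  0.75383077,  0.26134134],
       [ 0.70519418, -0.26697736,  0.65682894, -1.20715191],
       [ 0.        ,  0.        ,  0.        ,  1.        ]])}
side {'f
[... 181 characters left out ...]
 0.0053569 , -0.52064042],
       [ 0.21592956,  0.63632331,  0.74058563, -0.26659563],
       [-0.24552286, -0.69872333,  0.67194065, -0.55527032],
       [ 0.        ,  0.        ,  0.        ,  1.        ]])}
wrist {'fx': 333.7646694817245, 'fy': 333.7646694817245, 'cx': 316.18700674069703, 'cy': 238.73251300710953, 'k1': 0.0013890791206896441, 'mount': array([[ 4.27844594e-04,  9.59031438e-01,  2.83299344e-01,
         7.65426270e-02],
       [ 9.99999900e-01, -4.47417291e-04,  4.38651608e-06,
        -4.53538782e-04],
       [ 1.30959832e-04,  2.83299314e-01, -9.59031533e-01,
        -1.41169532e-01],
       [ 0.00000000e+00,  0.00000000e+00,  0.00000000e+00,
         1.00000000e+00]])}
```

View pics/scene0.png

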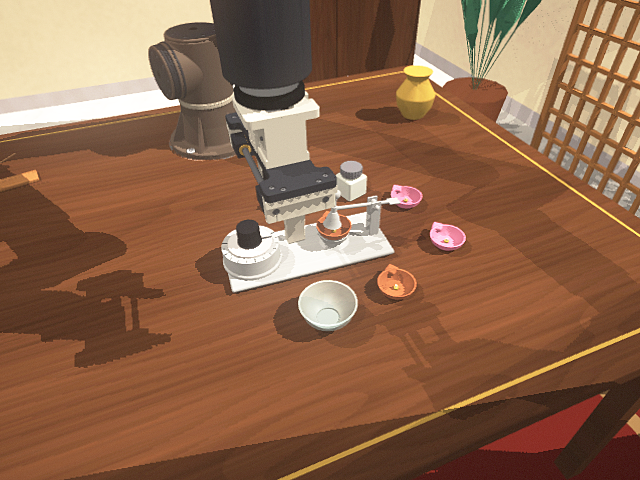

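View pics/side0.png

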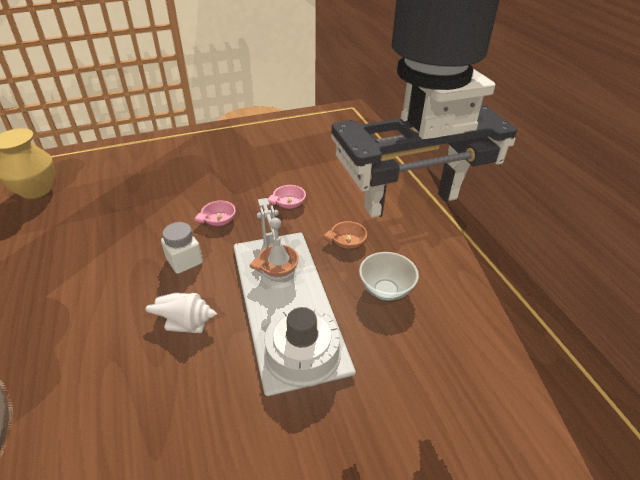

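View pics/wrist0.png

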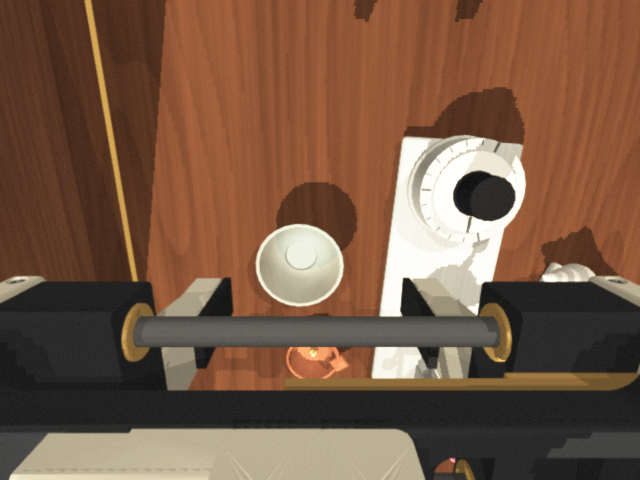

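The scene view shows the stand with its knob at (248,230) and the bell over the seated orange diya at (333,225). There is a spare orange diya at (397,283), and two pink look-alikes at (406,197) and (447,237). Next I'll enlarge the stand.

```bash
cat > h.py <<'E'
import numpy as np,cv2,pickle
from scipy.spatial.transform import Rotation as R
def ray(c,uv,st=None):
    x=np.array([(uv[0]-c['cx'])/c['fx'],(uv[1]-c['cy'])/c['fy']]);rd=np.hypot(*x);q=rd
    for _ in range(20): q=rd/(1+c['k1']*q*q)
    s=x*(q/rd if rd>0 else 1); d=np.array([s[0],-s[1],-1.])
    if 'mount' in c:
        T=np.eye(4);T[:3,:3]=R.from_euler('xyz',st['eef_rot'],degrees=True).as_matrix();T[:3,3]=st['tcp_pos'];W=T@c['mount']
    else: W=np.linalg.inv(c['camera_from_world'])
    return W[:3,3],W[:3,:3]@d
def onz(c,uv,z,st=None):
    o,d=ray(c,uv,st);return o+d*(z-o[2])/d[2]
def tri(rs):
    A=np.zeros((3,3));b=np.zeros(3)
    for o,d in rs:
        d=d/np.linalg.norm(d);P=np.eye(3)-np.outer(d,d);A+=P;b+=P@o
    p=np.linalg.solve(A,b);return p,[np.linalg.norm(np.cross(p-o,d/np.linalg.norm(d))) for o,d in rs]
def proj(c,p,st=None):
    if 'mount' in c:
        T=np.eye(4);T[:3,:3]=R.from_euler('xyz',st['eef_rot'],degrees=True).as_matrix();T[:3,3]=st['tcp_pos'];M=np.linalg.inv(T@c['mount'])
    else: M=c['camera_from_world']
    q=M[:3,:3]@np.asarray(p)+M[:3,3];s=np.array([q[0],-q[1]])/-q[2];s=s*(1+c['k1']*(s@s))
    return s*c['fx']+[c['cx'],c['cy']]
def crop(img,u0,v0,u1,v1,k,name):
    cv2.imwrite(name,cv2.resize(img[v0:v1,u0:u1],None,fx=k,fy=k,interpolation=cv2.INTER_CUBIC))
E
python3 - <<'E'
from h import *
s=pickle.load(open("scene0.pkl","rb"));d=pickle.load(open("side0.pkl","rb"));w=pickle.load(open("wrist0.pkl","rb"))
crop(s['img'],210,170,410,310,4,"pics/sc.png")
crop(d['img'],225,190,365,395,2.9,"pics/sd.png")
crop(w['img'],370,120,540,260,4.5,"pics/wr.png")
E
```

```text
(no output)
```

View pics/sc.png

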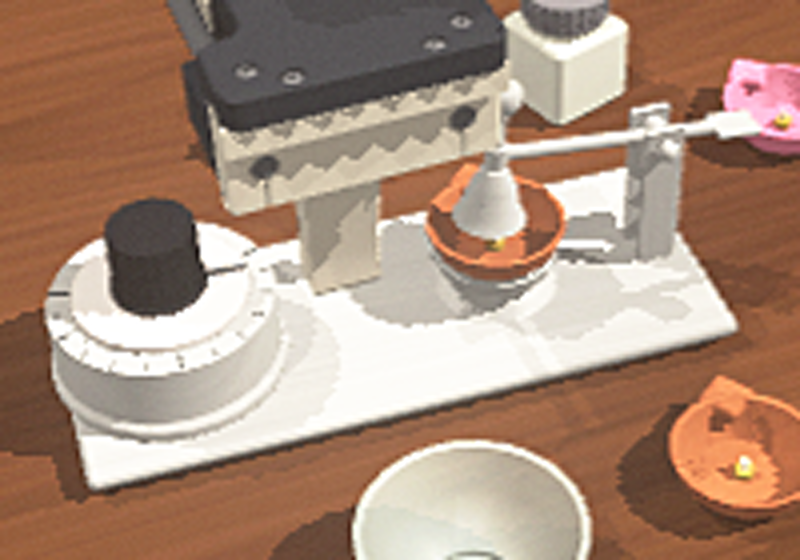

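View pics/sd.png

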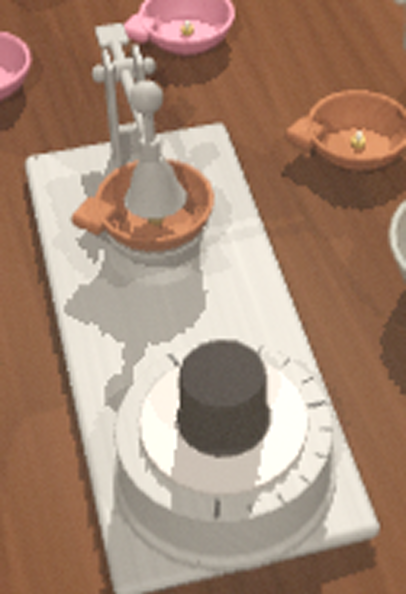

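View pics/wr.png

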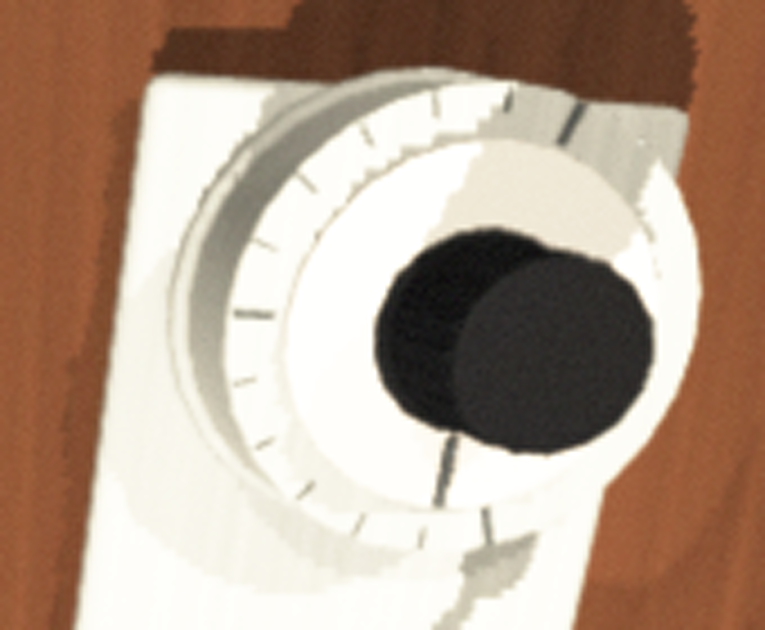

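The half-hour mark is the long tick at the left in the wrist crop (253,313). The pointer ridge is at the bottom (445,480), and the finial ball is at (147,97) in the side crop. The seated orange diya is the one under the bell; the orange diya on the table is the spare. Now I'll measure.

```bash
python3 - <<'E'
from h import *
s=pickle.load(open("scene0.pkl","rb"));d=pickle.load(open("side0.pkl","rb"));w=pickle.load(open("wrist0.pkl","rb"))
st=dict(tcp_pos=np.array([.674522,-.0000583,.242636]),eef_rot=np.array([179.904231,-.010845,-90.0071]))
W=lambda u,v:(370+u/4.5,120+v/4.5);S=lambda u,v:(210+u/4,170+v/4);D=lambda u,v:(225+u/2.9,190+v/2.9)
print("knob w/s/d",onz(w,W(554,350),.095,st),onz(s,S(152,222),.095),onz(d,D(222,372),.095))
print("tri",tri([ray(w,W(554,350),st),ray(s,S(152,222)),ray(d,D(222,372))]))
print("finial",tri([ray(s,S(511,97)),ray(d,D(147,97))]))
marks=[(487,525),(420,540),(360,525),(305,490),(263,443),(245,380),(253,313),(263,243),(308,184),(367,134),(436,103),(510,97),(572,125)]
P=np.array([onz(w,W(*m),.055,st)[:2] for m in marks])
A=np.c_[2*P,np.ones(13)];x=np.linalg.lstsq(A,(P**2).sum(1),rcond=None)[0];print("mark centre",x[:2],np.sqrt(x[2]+x[0]**2+x[1]**2))
C=x[:2]
print(np.degrees(np.arctan2(*(P-C).T[::-1])))
for q in [(438,503),(453,437)]:
    p=onz(w,W(*q),.062,st)[:2]-C;print("ptr",np.degrees(np.arctan2(p[1],p[0])),np.hypot(*p))
# plate corners z=.015
for c,f,pts in[(s,S,[(92,487),(735,327)]),(d,D,[(117,590),(378,530),(222,125),(28,158)]),(w,W,[(147,78),(686,110)])]:
    for q in pts: print(onz(c,f(*q),.015,st)[:2])
# bystanders
print("bowl",onz(s,(328,295),.045)[:2],"spare",onz(s,(397,278),.022)[:2],"cap",onz(s,(350,168),.072)[:2],"conch",onz(d,(182,312),.03)[:2])
E
```

```text
knob w/s/d [ 0.52062627 -0.02848966  0.095     ] [ 0.5218919  -0.02520121  0.095     ] [ 0.52040556 -0.02673897  0.095     ]
tri (array([ 0.52048592, -0.02655771,  0.09419009]), [np.float64(0.0018166178075472543), np.float64(0.0015432507888939156), np.float64(0.00034819830980497776)])
finial (array([0.53246975, 0.14076347, 0.12201018]), [np.float64(0.00022232704110666798), np.float64(0.00022232704110665603)])
mark centre [ 0.52068072 -0.02689366] 0.04776289436407447
[ 105.14033206   86.95045949   69.69368405   50.81544618   32.63902441
   14.31666989   -3.87238664  -22.05784865  -40.01352413  -58.52928251
  -76.59091204  -94.88395416 -112.88143093]
ptr 85.63585539932753 0.03820398135449229
ptr 86.16939041500447 0.023145325500495764
[ 0.58895424 -0.07941084]
[0.60742351 0.22398089]
[ 0.45374784 -0.07158735]
[ 0.57991652 -0.08131235]
[0.59889119 0.22341905]
[0.47478051 0.23251696]
[ 0.58317941 -0.07949413]
[ 0.45520962 -0.07225258]
bowl [0.68282715 0.06037014] spare [0.67449688 0.1934803 ] cap [0.39213037 0.22879671] conch [0.36639843 0.0918658 ]
```

The axis is at (0.5206,-0.0268), the stand's yaw is about -3.9°, and the pointer is at 86°. That puts it five clicks before the half-hour mark (-3.9°). I'll do the snuffer first, moving above the finial.

Emit:
apply_moves(
  targets=[
    [[-0.65,0.72,0.1],[0,0,0.1],87],
    [[-0.65,0.72,0.1],[0,0,0.1],87],
    [[-0.65,0.72,0.1],[0,0,0.1],87],
    [[-0.65,0.72,0.1],[0,0,0.1],87],
    [[-0.65,0.72,0.1],[0,0,0.1],87],
  ],
  squeeze=12,
)

```text
time_s: 0.65
tcp_pos: [0.5321, 0.1345, 0.2192]
eef_rot: [179.8, -0.1, -94.5]
contact_force: [1.0, 0.8, 0.4]
gripper_width: 0.0871
```

```bash
python3 - <<'E'
from plant import r
from h import *
st=r.get_state();print(st['time_s'],st['tcp_pos'],st['eef_rot'],st['joints'])
for n in["wrist","scene","side"]:
    c=r.capture(n);pickle.dump((c,st),open(n+"1.pkl","wb"));cv2.imwrite(f"pics/{n}1.png",c['img'])
E
```

```text
0.65 [0.53210087 0.13445111 0.2191601 ] [ 1.79751639e+02 -1.45831959e-01 -9.45414603e+01] [ 3.46051292e+01  9.90072894e+00 -1.71864159e+01 -4.89541969e-02
 -6.31975399e+01 -3.91247228e+01]
```

View pics/wrist1.png

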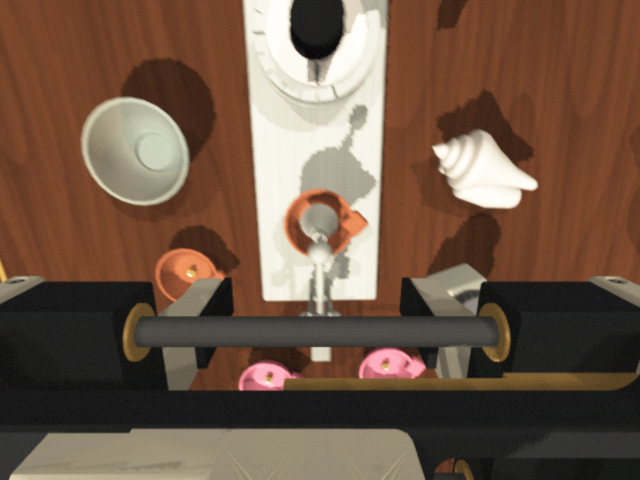

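View pics/scene1.png

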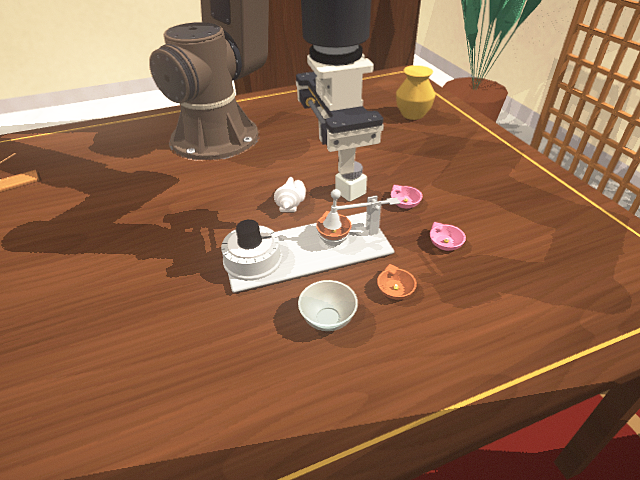

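View pics/side1.png

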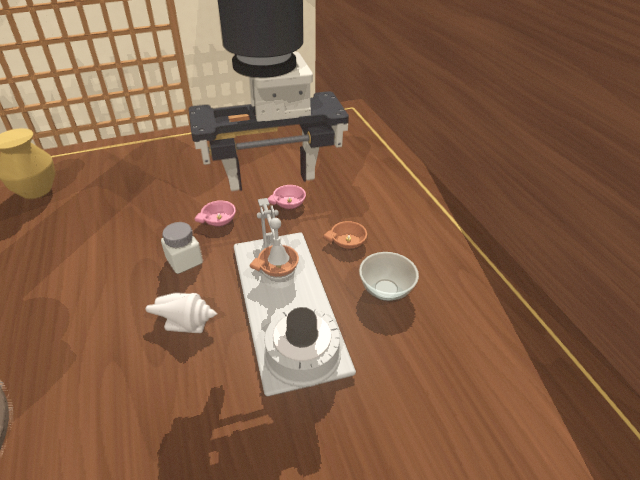

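The finial is now in clear view: (319,253) in the wrist image, about (336,194) in the scene and (275,223) in the side view. I'll triangulate it.

```bash
python3 - <<'E'
from h import *
(s,_),(d,_),(w,st)=[pickle.load(open(n+"1.pkl","rb")) for n in("scene","side","wrist")]
a=cv2.resize(s['img'][175:245,300:400],None,fx=4,fy=4,interpolation=2);b=cv2.resize(d['img'][195:265,240:340],None,fx=4,fy=4,interpolation=2)
c=cv2.resize(w['img'][190:260,270:370],None,fx=4,fy=4,interpolation=2)
cv2.imwrite("pics/f1.png",np.vstack([np.hstack([a,b])[:290],np.hstack([c,c])[:300]]))
E
```

```text
(no output)
```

View pics/f1.png

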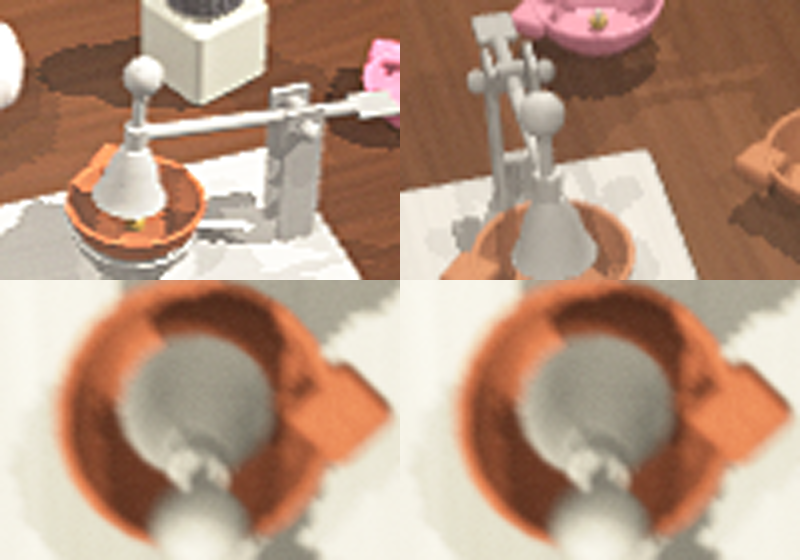

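The crop shows the ball at scene (336,194), side (276,223.2) and wrist (319.5,253).

```bash
python3 - <<'E'
from h import *
(s,_),(d,_),(w,st)=[pickle.load(open(n+"1.pkl","rb")) for n in("scene","side","wrist")]
p,e=tri([ray(s,(336,194)),ray(d,(276,223.2)),ray(w,(319.5,253),st)]);print(p,e)
th=np.radians(-3.9);y=np.array([-np.sin(th),np.cos(th)]);x=np.array([np.cos(th),np.sin(th)])
C=np.array([.5206,-.0268]);q=p[:2]-C;print("along",q@y,"across",q@x)
for a in(0,.04,.08,.12):print(a,.24-.08*np.cos(a)+.032*np.sin(a),.085+.08*np.sin(a)+.032*np.cos(a))
M=R.from_euler('xyz',st['eef_rot'],degrees=True).as_matrix()
print("tool shift", M.T@(p+[0,0,-.002]-st['tcp_pos']))
E
```

```text
[0.53138247 0.13841787 0.12360549] [np.float64(0.0008259369198093014), np.float64(0.0012571202198913812), np.float64(0.0014813754547563461)]
along 0.16556864674430347 across -0.00047984461237638484
0 0.15999999999999998 0.117
0.04 0.16134365016109403 0.12017355014808204
0.08 0.16281313370280395 0.12329083011921764
0.12 0.16440609976493611 0.12634685293043726
tool shift [-0.00414571  0.0006074   0.09754792]
```

Emit:
apply_moves(
  targets=[
    [[0,0,0.7],[0,0,0],60],
    [[0,0,0.7],[0,0,-0.07],40],
    [[-0.04,0.01,0.5],[0.02,0.02,0],40],
    [[-0.04,0.01,0.4],[0,0,0],40],
  ],
)

```text
time_s: 1.2
tcp_pos: [0.5353, 0.1383, 0.1284]
eef_rot: [-179.7, -0.1, -93.6]
contact_force: [-0.5, -0.4, 0.1]
gripper_width: 0.0606
```

```bash
python3 - <<'E'
from plant import r
from h import *
st=r.get_state();p=np.array([.5314,.1373,.122])
M=R.from_euler('xyz',st['eef_rot'],degrees=True).as_matrix()
print(st['time_s'],st['tcp_pos'],st['eef_rot'],st['contact_force'],(M.T@(p-st['tcp_pos']))/.04)
for n in["scene","side"]:
    c=r.capture(n);pickle.dump((c,st),open(n+"2.pkl","wb"))
    u,v=proj(c,p).astype(int);crop(c['img'],u-50,v-50,u+50,v+50,4,f"pics/{n}2.png")
a=cv2.imread("pics/scene2.png");b=cv2.imread("pics/side2.png");cv2.imwrite("pics/f2.png",np.hstack([a,b]))
E
```

```text
1.2 [0.53530873 0.13830624 0.12841877] [-1.79656132e+02 -7.54347701e-02 -9.36439610e+01] [-0.52374619 -0.37209562  0.11833739] [0.03110448 0.09688336 0.15993178]
```

View pics/f2.png

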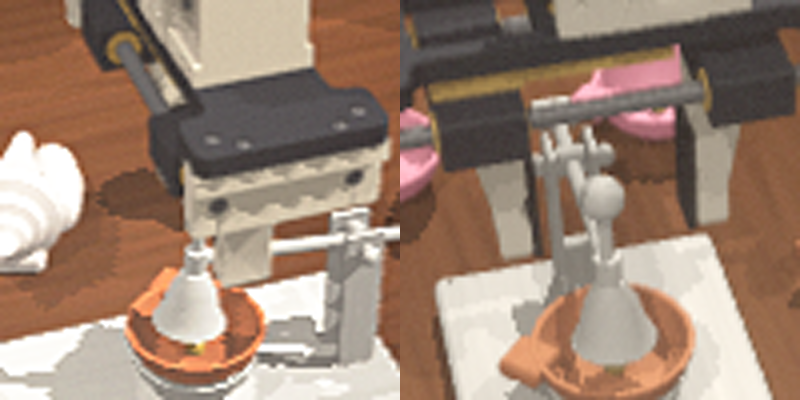

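```bash
python3 - <<'E'
from h import *
for n in("scene","side"):
    c,st=pickle.load(open(n+"2.pkl","rb"));M=R.from_euler('xyz',st['eef_rot'],degrees=True).as_matrix()
    u0=proj(c,[.5314,.1373,.122]).astype(int)-50+([0,0])
    for off in([0,.0303,.017],[0,-.0303,.017],[.0095,-.0303,.017],[-.0095,-.0303,.017],[.0095,.0303,.017],[-.0095,.0303,.017],[0,0,0]):
        print(n,off,(proj(c,st['tcp_pos']+M@off)-u0)*4)
E
```

```text
scene [0, 0.0303, 0.017] [186.70289109 188.3553855 ]
scene [0, -0.0303, 0.017] [230.86230451 264.25677764]
scene [0.0095, -0.0303, 0.017] [210.41755849 268.67873894]
scene [-0.0095, -0.0303, 0.017] [251.19655438 259.85836048]
scene [0.0095, 0.0303, 0.017] [167.24667012 192.34197466]
scene [-0.0095, 0.0303, 0.017] [206.0591512  184.38856592]
scene [0, 0, 0] [208.16864191 194.54228472]
side [0, 0.0303, 0.017] [135.90666138 234.28114838]
side [0, -0.0303, 0.017] [288.84512785 207.06524666]
side [0.0095, -0.0303, 0.017] [294.63064289 222.32945521]
side [-0.0095, -0.0303, 0.017] [283.16963994 192.09008981]
side [0.0095, 0.0303, 0.017] [140.28747602 250.06084639]
side [-0.0095, 0.0303, 0.017] [131.61214031 218.80516834]
side [0, 0, 0] [210.45009549 186.78348599]
```

The fingers project where the calibration predicts, so I'll centre on the ball and pinch.

Emit:
apply_moves(
  targets=[
    [[0.02,0.1,0.16],[0,0,0],40],
    [[0,0,0.03],[0,0,0],30],
    [[0,0,0],[0,0,0],15],
    [[0,0,0],[0,0,0],10],
    [[0,0,0],[0,0,0],10],
  ],
  squeeze=12,
)

```text
time_s: 1.8
tcp_pos: [0.5309, 0.1365, 0.1212]
eef_rot: [-179.8, -0.1, -93.8]
contact_force: [-2.8, 1.9, -2.5]
gripper_width: 0.0167
```

Emit:
apply_moves(
  targets=[
    [[-0.08,0,-0.15],[0,0,0],10],
    [[-0.1,0,-0.14],[0,0,0],10],
    [[-0.11,0,-0.135],[0,0,0],10],
    [[-0.12,0,-0.13],[0,0,0],10],
  ],
)

```text
time_s: 2.2
tcp_pos: [0.5319, 0.1544, 0.1451]
eef_rot: [-179.8, -0.1, -93.8]
contact_force: [-0.3, 2.4, -5.7]
gripper_width: 0.0168
```

```bash
cat > look.py <<'E'
import sys
from plant import r
from h import *
n=sys.argv[1];st=r.get_state();print(st['time_s'],st['tcp_pos'].round(4),st['eef_rot'].round(2),st['contact_force'].round(1),st['moment'].round(2),st['gripper_width'].round(4),st['joints'].round(1))
p=np.array(eval(sys.argv[2]))
ims=[]
for k in("scene","side"):
    c=r.capture(k);pickle.dump((c,st),open(f"{k}{n}.pkl","wb"))
    u,v=proj(c,p).round().astype(int);u=min(max(u,50),590);v=min(max(v,50),430)
    print(k,"crop origin",u-50,v-50);ims.append(cv2.resize(c['img'][v-50:v+50,u-50:u+50],None,fx=4,fy=4,interpolation=2))
cv2.imwrite(f"pics/f{n}.png",np.hstack(ims))
E
python3 look.py 3 '[.532,.15,.12]'
```

```text
Traceback (most recent call last):
  File "look.py", line 4, in <module>
    n=sys.argv[1];st=r.get_state();print(st['time_s'],st['tcp_pos'].round(4),st['eef_rot'].round(2),st['contact_force'].round(1),st['moment'].round(2),st['gripper_width'].round(4),st['joints'].round(1))
                                                                                                                                                       ^^^^^^^^^^^^^^^^^^^^^^^^^
AttributeError: 'float' object has no attribute 'round'
```

```bash
sed -i "s/st\['gripper_width'\].round(4)/round(float(st['gripper_width']),4)/" look.py; python3 look.py 3 '[.532,.15,.12]'
```

```text
2.2 [0.5319 0.1544 0.1451] [-1.798e+02 -6.000e-02 -9.379e+01] [-0.3  2.4 -5.7] [ 0.89 -0.09  0.02] 0.0168 [ 36.6  14.1 -22.6   0.2 -53.2 -40.5]
scene crop origin 292 144
side crop origin 224 171
```

View pics/f3.png

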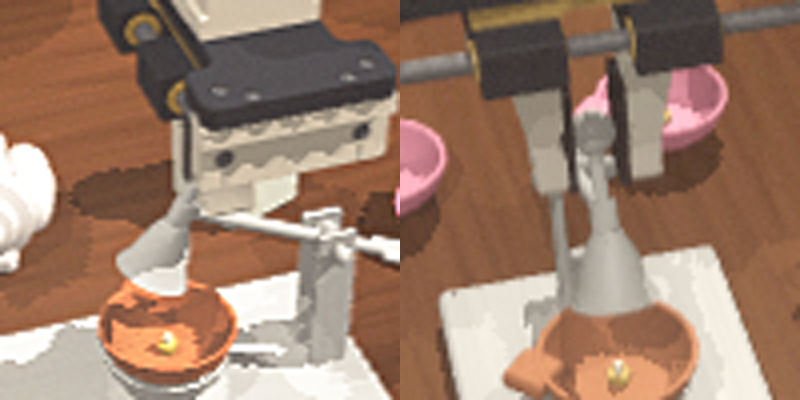

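The arm is at about 0.44 rad and following well, so I'll continue along the arc.

Emit:
apply_moves(
  targets=[
    [[-0.13,0.01,-0.11],[0,0,0],10],
    [[-0.14,0.01,-0.1],[0,0,0],10],
    [[-0.145,0.01,-0.09],[0,0,0],10],
    [[-0.15,0.01,-0.08],[0,0,0],10],
    [[-0.16,0.01,-0.065],[0,0,0],10],
  ],
)

```text
time_s: 2.8
tcp_pos: [0.5335, 0.1866, 0.1648]
eef_rot: [-179.6, 0.0, -93.8]
contact_force: [3.5, -0.2, -9.0]
gripper_width: 0.0165
```

Emit:
apply_moves(
  targets=[
    [[-0.14,0,-0.035],[0,0,0],10],
    [[-0.14,-0.01,-0.02],[0,0,0],10],
    [[-0.1,0,-0.01],[0,0,0],10],
  ],
)

```text
time_s: 3.1
tcp_pos: [0.5341, 0.2015, 0.168]
eef_rot: [-179.7, -0.2, -93.7]
contact_force: [2.4, -10.2, -3.3]
gripper_width: 0.0167
```

```bash
python3 look.py 4 '[.534,.19,.13]'
```

```text
3.1 [0.5341 0.2015 0.168 ] [-179.72   -0.22  -93.73] [  2.4 -10.2  -3.3] [-3.6  -0.84  0.01] 0.0167 [ 40.5  14.2 -19.    0.4 -56.7 -44.5]
scene crop origin 313 135
side crop origin 218 151
```

View pics/f4.png

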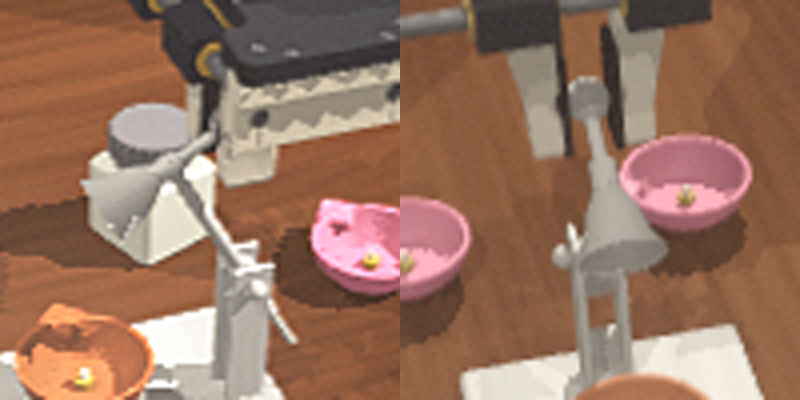

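A resisting force of 10 N and an estimated angle of 1.05 rad say the arm is at its stop. I'll relax, open and withdraw upwards.

Emit:
apply_moves(
  targets=[
    [[-0.02,0,0],[0,0,0],10],
    [[0,0,0],[0,0,0],45],
    [[0,0,0],[0,0,0],45],
    [[0,0,-0.5],[0,0,0],45],
    [[0,0,-0.7],[0,0,0],60],
  ],
)

```text
time_s: 3.7
tcp_pos: [0.532, 0.2019, 0.2142]
eef_rot: [180.0, -0.4, -93.8]
contact_force: [1.3, 0.4, 0.2]
gripper_width: 0.0431
```

```bash
python3 look.py 5 '[.534,.19,.13]'
```

```text
3.7 [0.532  0.2019 0.2142] [179.97  -0.41 -93.76] [1.3 0.4 0.2] [ 0.06 -0.12 -0.02] 0.0431 [ 40.7  12.  -15.4   0.3 -63.  -44.6]
scene crop origin 313 135
side crop origin 218 151
```

View pics/f5.png

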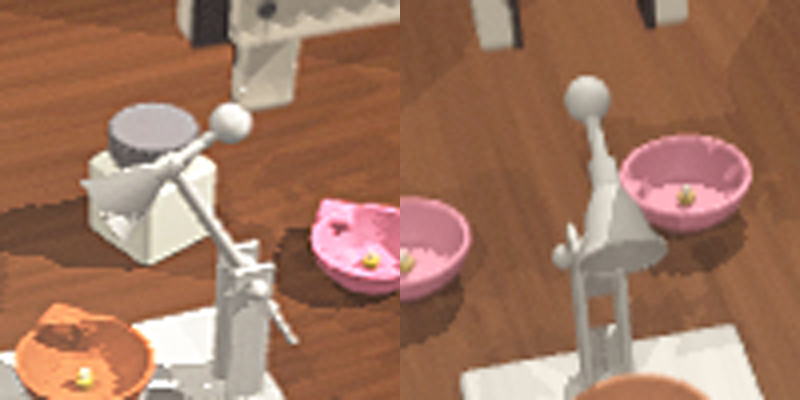

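```bash
python3 - <<'E'
from h import *
(s,_),(d,_)=[pickle.load(open(n+"5.pkl","rb")) for n in("scene","side")]
p,e=tri([ray(s,(370.75,165.5)),ray(d,(264.75,175.75))]);print(p,e)
th=np.radians(-3.9);y=np.array([-np.sin(th),np.cos(th)]);q=p[:2]-[.5206,-.0268];al=q@y
print(al,np.arctan2(p[2]-.085,.24-al)-.3805)
for a in(.95,1,1.05):print(a,.24-.08*np.cos(a)+.032*np.sin(a),.085+.08*np.sin(a)+.032*np.cos(a))
# plan to the knob
st=dict(t=np.array([.532,.2019,.2142]));print(np.array([.5206,-.0268])-st['t'][:2])
E
```

```text
[0.53463591 0.20309778 0.16881276] [np.float64(0.0004446868027395877), np.float64(0.0004446868027395897)]
0.23032005427842142 1.0753108876262616
0.95 0.21949464899614926 0.16868709924599418
1 0.22370288704440147 0.16960735257241222
1.05 0.22795185938767037 0.17031613158005662
[-0.0114 -0.2287]
```

The arm is at its top stop and stays there (about 1.05 rad). Now to the knob.

Emit:
apply_moves(
  targets=[
    [[0.95,-0.015,0],[0,0,0],70],
    [[0.95,-0.015,0],[0,0,0],87],
    [[0.95,-0.015,0],[0,0,0],87],
    [[0.95,-0.015,0],[0,0,0],87],
    [[0.95,-0.015,0],[0,0,0],87],
  ],
)

```text
time_s: 4.3
tcp_pos: [0.5265, 0.0143, 0.22]
eef_rot: [-179.3, 0.2, -93.3]
contact_force: [0.8, -0.3, -0.2]
gripper_width: 0.0859
```

Emit:
apply_moves(
  targets=[
    [[0.4,-0.015,0],[0,0,-1],87],
    [[0,0,0],[0,0,-1],87],
    [[0,0,0],[0,0,-1],87],
    [[0,0,0],[0,0,-1],87],
    [[0,0,0],[0,0,-1],87],
  ],
)

```text
time_s: 4.8
tcp_pos: [0.5255, -0.0062, 0.2206]
eef_rot: [-179.1, -0.3, -52.2]
contact_force: [0.1, -0.1, -0.8]
gripper_width: 0.0869
```

Emit:
apply_moves(
  targets=[
    [[0,0,0],[0,0,-1],87],
    [[0,0,0],[0,0,-1],87],
    [[0,0,0],[0,0,-1],87],
    [[0,0,0],[0,0,-1],87],
    [[0,0,0],[0,0,0],87],
  ],
)

```text
time_s: 5.3
tcp_pos: [0.5261, -0.0047, 0.221]
eef_rot: [-179.2, -0.8, -18.7]
contact_force: [0.4, -0.4, -0.3]
gripper_width: 0.087
```

```bash
cat > go.py <<'E'
import sys
from plant import r
from h import *
st=r.get_state();p=np.array(eval(sys.argv[1]))
M=R.from_euler('xyz',st['eef_rot'],degrees=True).as_matrix()
print(st['time_s'],st['tcp_pos'].round(4),st['eef_rot'].round(2),st['joints'].round(1),st['contact_force'].round(1),"units",((M.T@(p-st['tcp_pos']))/.04).round(3))
D=R.from_euler('xyz',[180,0,st['eef_rot'][2]],degrees=True).as_matrix()
print("level turn units",(np.degrees(R.from_matrix(M.T@D).as_rotvec())/8).round(3))
E
python3 go.py '[.5206,-.0268,.083]'; python3 look.py 6 '[.52,-.02,.1]'
```

```text
5.3 [ 0.5261 -0.0047  0.221 ] [-179.17   -0.83  -18.74] [ 20.8   6.8 -20.6  -0.1 -61.4  50.5] [ 0.4 -0.4 -0.3] units [-2.000e-03  6.180e-01  3.441e+00]
level turn units [-0.103 -0.104  0.001]
5.3 [ 0.5261 -0.0047  0.221 ] [-179.17   -0.83  -18.74] [ 0.4 -0.4 -0.3] [-0.11  0.09  0.04] 0.087 [ 20.8   6.8 -20.6  -0.1 -61.4  50.5]
scene crop origin 200 172
side crop origin 250 262
```

View pics/f6.png

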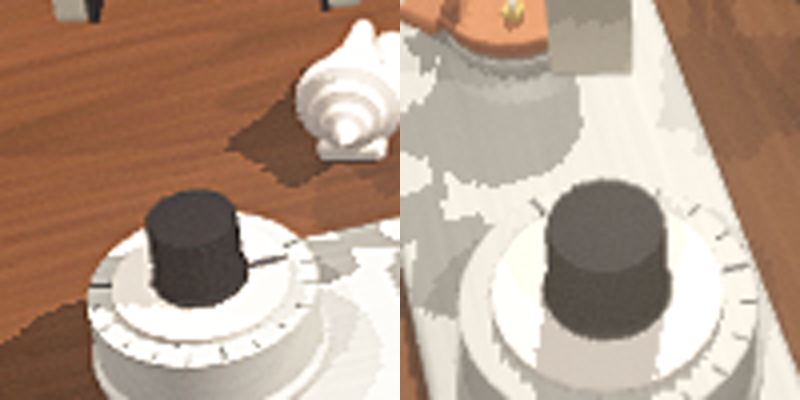

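The knob hasn't moved, so I'll centre and level the tool over it.

Emit:
apply_moves(
  targets=[
    [[0,0.6,0.5],[-0.1,-0.1,0],87],
    [[0,0.02,0.7],[0,0,0],87],
    [[0,0,0.6],[0,0,0],87],
    [[0,0,0],[0,0,0],87],
  ],
)

```text
time_s: 5.8
tcp_pos: [0.5193, -0.0281, 0.148]
eef_rot: [-179.8, -0.2, -20.0]
contact_force: [-1.1, -0.1, -0.1]
gripper_width: 0.0871
```

```bash
python3 go.py '[.5206,-.0268,.083]'; python3 look.py 7 '[.52,-.02,.1]'
```

```text
5.8 [ 0.5193 -0.0281  0.148 ] [-179.84   -0.19  -19.99] [ 18.5  10.8 -26.4  -0.  -52.5  51.5] [-1.1 -0.1 -0.1] units [ 0.014 -0.036  1.626]
level turn units [-0.02  -0.024  0.   ]
5.8 [ 0.5193 -0.0281  0.148 ] [-179.84   -0.19  -19.99] [-1.1 -0.1 -0.1] [-0.1   0.07  0.03] 0.0871 [ 18.5  10.8 -26.4  -0.  -52.5  51.5]
scene crop origin 200 172
side crop origin 250 262
```

View pics/f7.png

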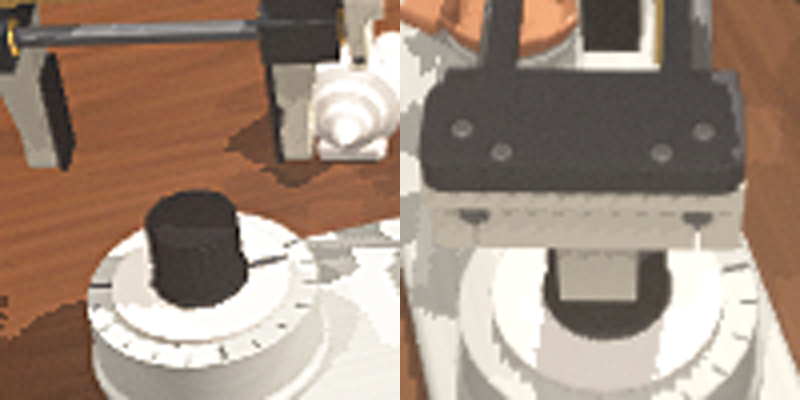

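Emit:
apply_moves(
  targets=[
    [[0.015,-0.035,0.7],[0,0,0],80],
    [[0,0,0.6],[-0.02,-0.02,0],70],
    [[0,0,0.2],[0,0,0],60],
    [[0,0,0],[0,0,0],56],
  ],
)

```text
time_s: 6.3
tcp_pos: [0.5285, -0.0248, 0.0966]
eef_rot: [-179.6, -0.9, -20.0]
contact_force: [0.4, -0.3, 0.7]
gripper_width: 0.0616
```

```bash
python3 go.py '[.5206,-.0268,.082]'
```

```text
6.3 [ 0.5285 -0.0248  0.0966] [-179.55   -0.85  -20.01] [ 18.7  14.8 -29.4   0.3 -44.8  51.1] [ 0.4 -0.3  0.7] units [-0.175  0.117  0.362]
level turn units [-0.056 -0.106  0.   ]
```

Emit:
apply_moves(
  targets=[
    [[-0.17,0.11,0.1],[-0.05,-0.1,0],60],
    [[0,0,0.15],[0,0,0],60],
    [[0,0,0],[0,0,0],60],
  ],
)

```text
time_s: 6.6
tcp_pos: [0.5221, -0.0261, 0.0892]
eef_rot: [-179.8, -0.2, -20.0]
contact_force: [0.6, -0.2, -0.7]
gripper_width: 0.06
```

```bash
python3 go.py '[.5206,-.0268,.082]'
```

```text
6.6 [ 0.5221 -0.0261  0.0892] [-179.83   -0.22  -20.01] [ 18.7  15.2 -30.    0.  -44.5  51.3] [ 0.6 -0.2 -0.7] units [-0.03   0.028  0.181]
level turn units [-0.021 -0.028  0.   ]
```

Emit:
apply_moves(
  targets=[
    [[-0.03,0.025,0.15],[-0.02,-0.03,0],60],
    [[-0.01,0,0.03],[0,0,0],60],
    [[0,0,0],[0,0,0],60],
  ],
  squeeze=25,
)

```text
time_s: 6.9
tcp_pos: [0.5207, -0.0264, 0.0825]
eef_rot: [-179.9, -0.1, -20.0]
contact_force: [0.6, 0.1, 0.1]
gripper_width: 0.0601
```

```bash
python3 go.py '[.5206,-.0268,.082]';python3 look.py 8 '[.52,-.02,.09]'
```

```text
6.9 [ 0.5207 -0.0264  0.0825] [-1.7995e+02 -5.0000e-02 -2.0010e+01] [ 18.7  15.7 -30.4  -0.  -43.8  51.3] [0.6 0.1 0.1] units [0.001 0.009 0.012]
level turn units [-0.007 -0.007  0.   ]
6.9 [ 0.5207 -0.0264  0.0825] [-1.7995e+02 -5.0000e-02 -2.0010e+01] [0.6 0.1 0.1] [-0.09  0.01 -0.  ] 0.0601 [ 18.7  15.7 -30.4  -0.  -43.8  51.3]
scene crop origin 201 176
side crop origin 250 267
```

View pics/f8.png

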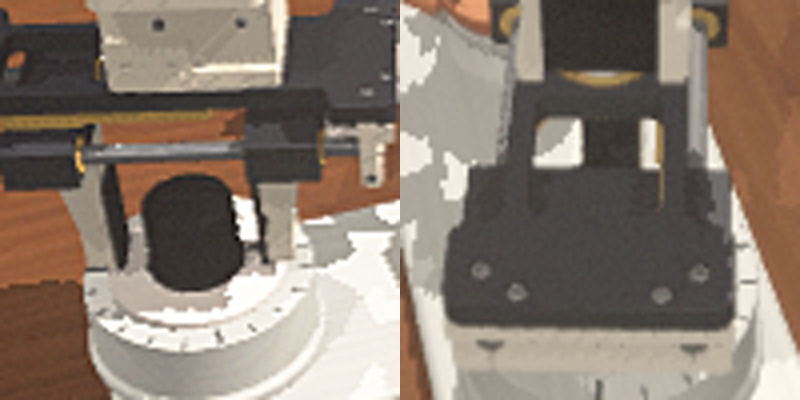

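The knob sits centred between the fingers, so I'll close gently.

Emit:
apply_moves(
  targets=[
    [[0,0,0],[0,0,0],46],
    [[0,0,0],[0,0,0],42],
    [[0,0,0],[0,0,0],38],
    [[0,0,0],[0,0,0],34],
    [[0,0,0],[0,0,0],34],
  ],
  squeeze=25,
)

```text
time_s: 7.5
tcp_pos: [0.5208, -0.0266, 0.0828]
eef_rot: [-179.9, -0.1, -20.0]
contact_force: [-0.1, -0.8, -0.5]
gripper_width: 0.0393
```

Emit:
apply_moves(
  targets=[
    [[0,0,0],[0,0,0.5],34],
    [[0,0,0],[0,0,0.5],34],
    [[0,0,0],[0,0,0.5],34],
  ],
)

```text
time_s: 7.8
tcp_pos: [0.5208, -0.0267, 0.0828]
eef_rot: [-179.9, -0.1, -32.4]
contact_force: [0.3, -0.7, -0.4]
gripper_width: 0.0397
```

```bash
cat > m.py <<'E'
from plant import r
import numpy as np
s=r.get_state();print(round(s['time_s'],2),"yaw",s['eef_rot'].round(2),"Mz",s['moment'].round(3),"F",s['contact_force'].round(1),"j6",s['joints'][5].round(1),"tau6",round(float(s['joint_torque'][5]),3),s['tcp_pos'].round(4),s['gripper_width'])
E
python3 m.py
```

```text
7.8 yaw [-1.7995e+02 -5.0000e-02 -3.2360e+01] Mz [-0.29   0.08  -0.015] F [ 0.3 -0.7 -0.4] j6 39.0 tau6 1.227 [ 0.5208 -0.0267  0.0828] 0.039700011951526205
```

Emit:
apply_moves(
  targets=[
    [[0,0,0],[0,0,0.5],34],
    [[0,0,0],[0,0,0.5],34],
  ],
)

```text
time_s: 8.0
tcp_pos: [0.5207, -0.0268, 0.0828]
eef_rot: [-180.0, -0.0, -40.7]
contact_force: [0.3, -0.4, 0.8]
gripper_width: 0.0395
```

```bash
python3 m.py
```

```text
8.0 yaw [-1.7995e+02 -4.0000e-02 -4.0700e+01] Mz [-0.275  0.089 -0.01 ] F [ 0.3 -0.4  0.8] j6 30.6 tau6 1.199 [ 0.5207 -0.0268  0.0828] 0.03952826751528654
```

Emit:
apply_moves(
  targets=[
    [[0,0,0],[0,0,0.4],34],
    [[0,0,0],[0,0,0.4],34],
  ],
)

```text
time_s: 8.2
tcp_pos: [0.5207, -0.0269, 0.0828]
eef_rot: [-180.0, -0.0, -47.4]
contact_force: [-0.3, -0.5, -0.4]
gripper_width: 0.0395
```

```bash
python3 m.py
```

```text
8.2 yaw [-1.7996e+02 -4.0000e-02 -4.7400e+01] Mz [-0.243  0.099 -0.005] F [-0.3 -0.5 -0.4] j6 23.9 tau6 0.947 [ 0.5207 -0.0269  0.0828] 0.03947239999679493
```

Emit:
apply_moves(
  targets=[
    [[0,0,0],[0,0,0.4],34],
    [[0,0,0],[0,0,0.4],34],
  ],
)

```text
time_s: 8.4
tcp_pos: [0.5206, -0.0269, 0.0828]
eef_rot: [-180.0, -0.0, -54.1]
contact_force: [-0.4, -0.4, -0.3]
gripper_width: 0.0396
```

```bash
python3 m.py
```

```text
8.4 yaw [-1.7997e+02 -3.0000e-02 -5.4080e+01] Mz [-0.22   0.098  0.008] F [-0.4 -0.4 -0.3] j6 17.3 tau6 0.956 [ 0.5206 -0.0269  0.0828] 0.039563207847632564
```

Emit:
apply_moves(
  targets=[
    [[0,0,0],[0,0,0.4],34],
    [[0,0,0],[0,0,0.2],34],
  ],
)

```text
time_s: 8.6
tcp_pos: [0.5205, -0.027, 0.0828]
eef_rot: [-180.0, -0.0, -59.1]
contact_force: [-1.2, 0.3, 0.2]
gripper_width: 0.0398
```

```bash
python3 m.py
```

```text
8.6 yaw [-1.7997e+02 -3.0000e-02 -5.9140e+01] Mz [-0.17   0.073  0.018] F [-1.2  0.3  0.2] j6 12.2 tau6 0.136 [ 0.5205 -0.027   0.0828] 0.039777259940178056
```

Emit:
apply_moves(
  targets=[
    [[0,0,0],[0,0,0.4],34],
    [[0,0,0],[0,0,0.2],34],
  ],
)

```text
time_s: 8.8
tcp_pos: [0.5205, -0.027, 0.0828]
eef_rot: [-180.0, -0.0, -64.1]
contact_force: [-0.5, 0.1, 0.6]
gripper_width: 0.0393
```

```bash
python3 m.py
```

```text
8.8 yaw [-1.7999e+02 -4.0000e-02 -6.4080e+01] Mz [-0.098  0.164  0.215] F [-0.5  0.1  0.6] j6 7.2 tau6 -0.157 [ 0.5205 -0.027   0.0828] 0.03931210588623288
```

Emit:
apply_moves(
  targets=[
    [[0,0,0],[0,0,0.4],34],
    [[0,0,0],[0,0,0.2],34],
  ],
)

```text
time_s: 9.0
tcp_pos: [0.5204, -0.027, 0.0828]
eef_rot: [-180.0, -0.0, -69.0]
contact_force: [-0.6, 0.5, 0.7]
gripper_width: 0.0393
```

```bash
python3 m.py
```

```text
9.0 yaw [-1.800e+02 -4.000e-02 -6.902e+01] Mz [-0.152  0.073  0.021] F [-0.6  0.5  0.7] j6 2.3 tau6 0.055 [ 0.5204 -0.027   0.0828] 0.03930549429820779
```

Emit:
apply_moves(
  targets=[
    [[0,0,0],[0,0,0.4],34],
    [[0,0,0],[0,0,0.2],34],
  ],
)

```text
time_s: 9.2
tcp_pos: [0.5203, -0.027, 0.0828]
eef_rot: [180.0, -0.0, -74.0]
contact_force: [0.2, -0.0, 0.8]
gripper_width: 0.0393
```

```bash
python3 m.py
```

```text
9.2 yaw [ 1.800e+02 -4.000e-02 -7.396e+01] Mz [-0.188  0.171  0.023] F [ 0.2 -0.   0.8] j6 -2.7 tau6 0.1 [ 0.5203 -0.027   0.0828] 0.03930668974703345
```

A load was felt at -64° and was gone by -69°, so that was probably click 1. I'll check the pointer by camera.

```bash
cat > d.py <<'E'
import sys
from plant import r
from h import *
st=r.get_state();n=sys.argv[1]
s=r.capture("scene");d=r.capture("side");w=r.capture("wrist");pickle.dump((s,d,w,st),open(f"d{n}.pkl","wb"))
a=cv2.resize(s['img'][215:285,212:292],None,fx=5,fy=5,interpolation=2);b=cv2.resize(d['img'][305:375,262:342],None,fx=5,fy=5,interpolation=2)
cv2.imwrite(f"pics/d{n}.png",np.hstack([a,b]))
th=np.radians(-3.9)
for k in range(0,8):
    an=np.radians(-3.9+90-18*(k));p=[.5206+.036*np.cos(an),-.0268+.036*np.sin(an),.062]
    print("click",k,((proj(s,p)-[212,215])*5).round(),((proj(d,p)-[262,305])*5+[400,0]).round())
cv2.imwrite(f"pics/w{n}.png",w['img'])
E
python3 d.py 1
```

```text
click 0 [285. 100.] [570.  42.]
click 1 [287. 120.] [610.  39.]
click 2 [279. 141.] [648.  45.]
click 3 [261. 161.] [683.  61.]
click 4 [236. 176.] [710.  85.]
click 5 [206. 187.] [727. 114.]
click 6 [173. 191.] [732. 148.]
click 7 [142. 187.] [724. 181.]
```

View pics/d1.png

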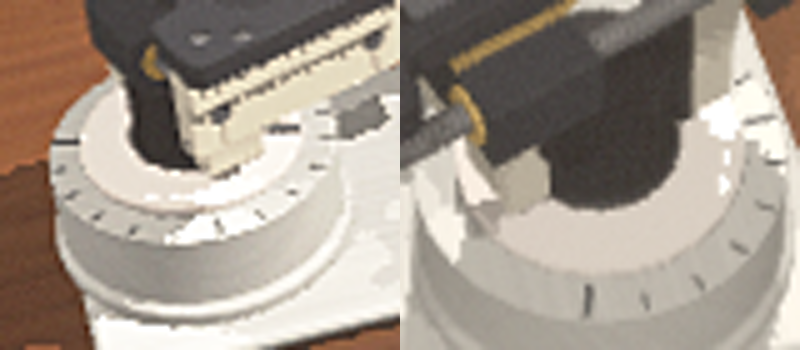

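View pics/w1.png

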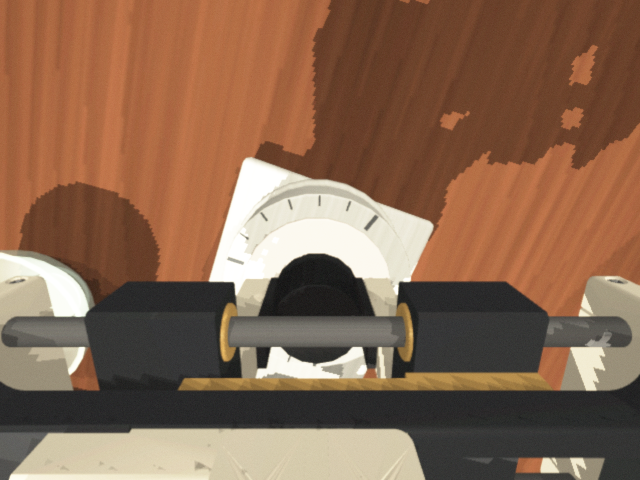

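The scene crop shows the pointer at (285,128), which matches one click done (predicted (287,120)). Four to go.

Emit:
apply_moves(
  targets=[
    [[0,0,0],[0,0,0.4],34],
    [[0,0,0],[0,0,0.3],34],
  ],
)

```text
time_s: 9.55
tcp_pos: [0.5203, -0.0271, 0.0828]
eef_rot: [180.0, -0.0, -79.4]
contact_force: [-0.8, -0.9, -0.3]
gripper_width: 0.0397
```

```bash
python3 m.py
```

```text
9.55 yaw [ 1.7999e+02 -4.0000e-02 -7.9370e+01] Mz [-0.09   0.204  0.332] F [-0.8 -0.9 -0.3] j6 -8.1 tau6 0.184 [ 0.5203 -0.0271  0.0828] 0.03972927147635271
```

Emit:
apply_moves(
  targets=[
    [[0,0,0],[0,0,0.3],34],
  ],
)

```text
time_s: 9.65
tcp_pos: [0.5202, -0.0271, 0.0828]
eef_rot: [180.0, -0.0, -81.8]
contact_force: [-0.1, 0.2, 1.0]
gripper_width: 0.0393
```

```bash
python3 m.py
```

```text
9.65 yaw [ 1.7999e+02 -5.0000e-02 -8.1750e+01] Mz [-0.088  0.229  0.315] F [-0.1  0.2  1. ] j6 -10.5 tau6 0.418 [ 0.5202 -0.0271  0.0828] 0.03925823582335335
```

Emit:
apply_moves(
  targets=[
    [[0,0,0],[0,0,0.3],34],
  ],
)

```text
time_s: 9.75
tcp_pos: [0.5202, -0.0271, 0.0827]
eef_rot: [180.0, -0.1, -84.1]
contact_force: [-0.8, -0.7, -0.4]
gripper_width: 0.0396
```

```bash
python3 m.py
```

```text
9.75 yaw [ 1.7998e+02 -5.0000e-02 -8.4150e+01] Mz [-0.104  0.162  0.143] F [-0.8 -0.7 -0.4] j6 -12.9 tau6 0.515 [ 0.5202 -0.0271  0.0827] 0.03958466131321889
```

Emit:
apply_moves(
  targets=[
    [[0,0,0],[0,0,0.3],34],
  ],
)

```text
time_s: 9.85
tcp_pos: [0.5202, -0.027, 0.0828]
eef_rot: [180.0, -0.1, -86.5]
contact_force: [-0.5, 1.0, 1.4]
gripper_width: 0.0398
```

```bash
python3 m.py
```

```text
9.85 yaw [ 1.7998e+02 -6.0000e-02 -8.6550e+01] Mz [-0.135  0.138  0.098] F [-0.5  1.   1.4] j6 -15.3 tau6 0.619 [ 0.5202 -0.027   0.0828] 0.03978749609159718
```

Emit:
apply_moves(
  targets=[
    [[0,0,0],[0,0,0.3],34],
  ],
)

```text
time_s: 9.95
tcp_pos: [0.5202, -0.0271, 0.0828]
eef_rot: [180.0, -0.1, -89.0]
contact_force: [-0.2, 0.1, 1.0]
gripper_width: 0.0393
```

```bash
python3 m.py
```

```text
9.95 yaw [ 1.7998e+02 -6.0000e-02 -8.8960e+01] Mz [-0.152  0.145 -0.013] F [-0.2  0.1  1. ] j6 -17.7 tau6 0.709 [ 0.5202 -0.0271  0.0828] 0.039315717939071536
```

Load from -79° to -87°, then light at -89°: that is click 2. The next snaps are expected near -105.5°, -123.5° and -141.5°.

Emit:
apply_moves(
  targets=[
    [[0,0,0],[0,0,0.4],34],
    [[0,0,0],[0,0,0.4],34],
    [[0,0,0],[0,0,0.4],34],
  ],
)

```text
time_s: 10.25
tcp_pos: [0.52, -0.027, 0.0828]
eef_rot: [180.0, -0.1, -98.7]
contact_force: [-0.3, -0.5, 0.6]
gripper_width: 0.0396
```

```bash
python3 m.py
```

```text
10.25 yaw [ 1.7997e+02 -7.0000e-02 -9.8660e+01] Mz [-0.012  0.127  0.31 ] F [-0.3 -0.5  0.6] j6 -27.4 tau6 0.564 [ 0.52   -0.027   0.0828] 0.03963982688109847
```

Emit:
apply_moves(
  targets=[
    [[0,0,0],[0,0,0.4],34],
    [[0,0,0],[0,0,0.4],34],
    [[0,0,0],[0,0,0.4],34],
  ],
)

```text
time_s: 10.55
tcp_pos: [0.5199, -0.027, 0.0828]
eef_rot: [180.0, -0.1, -108.4]
contact_force: [0.4, 0.3, -1.7]
gripper_width: 0.0395
```

```bash
python3 m.py; python3 d.py 2
```

```text
10.55 yaw [ 1.7997e+02 -9.0000e-02 -1.0838e+02] Mz [-0.152 -0.098  0.005] F [ 0.4  0.3 -1.7] j6 -37.1 tau6 0.948 [ 0.5199 -0.027   0.0828] 0.03953192720933556
click 0 [285. 100.] [570.  42.]
click 1 [287. 120.] [610.  39.]
click 2 [279. 141.] [648.  45.]
click 3 [261. 161.] [683.  61.]
click 4 [236. 176.] [710.  85.]
click 5 [206. 187.] [727. 114.]
click 6 [173. 191.] [732. 148.]
click 7 [142. 187.] [724. 181.]
```

View pics/d2.png

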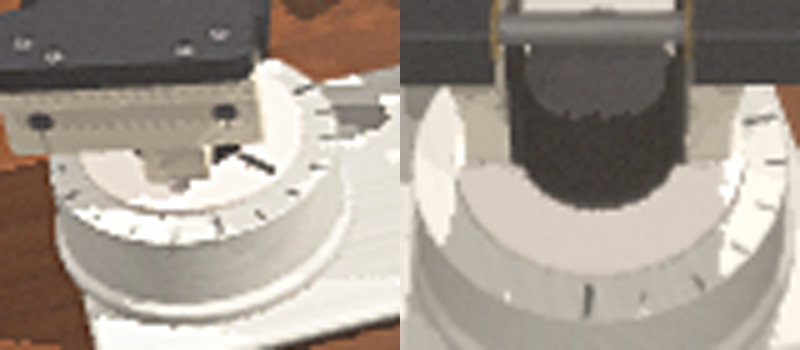

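The pointer tip at (272,172) in the scene crop points at the third tick, so three clicks are done and two are left.

Emit:
apply_moves(
  targets=[
    [[0,0,0],[0,0,0.4],34],
    [[0,0,0],[0,0,0.4],34],
    [[0,0,0],[0,0,0.4],34],
  ],
)

```text
time_s: 11.0
tcp_pos: [0.5198, -0.0269, 0.0828]
eef_rot: [180.0, -0.1, -117.6]
contact_force: [-0.2, 0.5, 0.6]
gripper_width: 0.0396
```

```bash
python3 m.py
```

```text
11.0 yaw [ 1.7998e+02 -1.0000e-01 -1.1761e+02] Mz [0.03  0.199 0.268] F [-0.2  0.5  0.6] j6 -46.4 tau6 0.628 [ 0.5198 -0.0269  0.0828] 0.03964012431148729
```

Emit:
apply_moves(
  targets=[
    [[0,0,0],[0,0,0.4],34],
    [[0,0,0],[0,0,0.4],34],
    [[0,0,0],[0,0,0.3],34],
  ],
)

```text
time_s: 11.3
tcp_pos: [0.5197, -0.0269, 0.0828]
eef_rot: [180.0, -0.1, -126.3]
contact_force: [-1.3, -0.0, 2.2]
gripper_width: 0.0393
```

```bash
python3 m.py
```

```text
11.3 yaw [ 1.7998e+02 -1.3000e-01 -1.2632e+02] Mz [-0.024  0.352  0.064] F [-1.3 -0.   2.2] j6 -55.1 tau6 0.509 [ 0.5197 -0.0269  0.0828] 0.03928447318303121
```

Emit:
apply_moves(
  targets=[
    [[0,0,0],[0,0,0.4],34],
    [[0,0,0],[0,0,0.4],34],
    [[0,0,0],[0,0,0.4],34],
  ],
)

```text
time_s: 11.6
tcp_pos: [0.5196, -0.0268, 0.0828]
eef_rot: [180.0, -0.1, -135.8]
contact_force: [-0.3, -0.0, 0.7]
gripper_width: 0.0391
```

```bash
python3 m.py
```

```text
11.6 yaw [ 1.8000e+02 -1.3000e-01 -1.3581e+02] Mz [-0.018  0.104  0.241] F [-0.3 -0.   0.7] j6 -64.6 tau6 0.619 [ 0.5196 -0.0268  0.0828] 0.039078145654741894
```

Emit:
apply_moves(
  targets=[
    [[0,0,0],[0,0,0.4],34],
    [[0,0,0],[0,0,0.4],34],
  ],
)

```text
time_s: 11.8
tcp_pos: [0.5195, -0.0268, 0.0828]
eef_rot: [-180.0, -0.1, -142.1]
contact_force: [-0.1, -0.1, 0.7]
gripper_width: 0.0394
```

```bash
python3 m.py
```

```text
11.8 yaw [-1.7999e+02 -1.4000e-01 -1.4215e+02] Mz [-0.088  0.156  0.028] F [-0.1 -0.1  0.7] j6 -70.9 tau6 0.9 [ 0.5195 -0.0268  0.0828] 0.03937238271252537
```

Emit:
apply_moves(
  targets=[
    [[0,0,0],[0,0,0.25],34],
  ],
)

```text
time_s: 11.9
tcp_pos: [0.5196, -0.0267, 0.0828]
eef_rot: [-180.0, -0.1, -144.1]
contact_force: [-0.2, -0.0, -0.0]
gripper_width: 0.0392
```

```bash
python3 m.py; python3 d.py 3|head -0
```

```text
11.9 yaw [-1.7999e+02 -1.4000e-01 -1.4412e+02] Mz [-0.183  0.032  0.06 ] F [-0.2 -0.  -0. ] j6 -72.9 tau6 0.304 [ 0.5196 -0.0267  0.0828] 0.039184323282725766Exception ignored on flushing sys.stdout:
BrokenPipeError: [Errno 32] Broken pipe
```

View pics/d3.png

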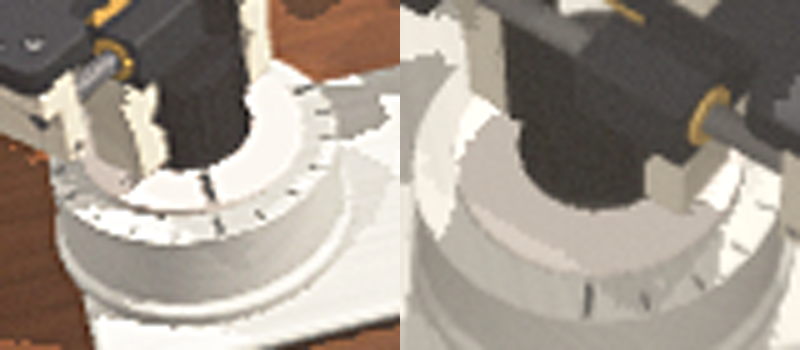

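The pointer ridge (209,190) lines up with the long middle mark (219,226), so all five clicks are done. I'll release and rise clear.

Emit:
apply_moves(
  targets=[
    [[0,0,0],[0,0,0],50],
    [[0,0,0],[0,0,0],62],
    [[0,0,0],[0,0,0],66],
    [[0,0,-0.3],[0,0,0],66],
    [[0,0,-0.6],[0,0,0],66],
  ],
)

```text
time_s: 12.55
tcp_pos: [0.5178, -0.0271, 0.1177]
eef_rot: [179.9, -0.4, -143.7]
contact_force: [-1.1, 0.1, 0.4]
gripper_width: 0.0653
```

Emit:
apply_moves(
  targets=[
    [[0,0,-0.8],[0,0,0],66],
    [[0,0,-0.8],[0,0,0],66],
    [[0,0,-0.5],[0,0,0],66],
    [[0,0,0],[0,0,0],66],
  ],
)

```text
time_s: 12.95
tcp_pos: [0.5197, -0.027, 0.2114]
eef_rot: [-179.9, -0.1, -143.6]
contact_force: [0.8, 0.3, 0.0]
gripper_width: 0.066
```

```bash
python3 m.py; python3 d.py 4; python3 look.py 9 '[.534,.17,.09]'
```

```text
12.95 yaw [-1.7993e+02 -1.4000e-01 -1.4362e+02] Mz [ 0.067 -0.088  0.003] F [0.8 0.3 0. ] j6 -72.4 tau6 -0.014 [ 0.5197 -0.027   0.2114] 0.0659583809913076
click 0 [285. 100.] [570.  42.]
click 1 [287. 120.] [610.  39.]
click 2 [279. 141.] [648.  45.]
click 3 [261. 161.] [683.  61.]
click 4 [236. 176.] [710.  85.]
click 5 [206. 187.] [727. 114.]
click 6 [173. 191.] [732. 148.]
click 7 [142. 187.] [724. 181.]
13.1 [ 0.5178 -0.0272  0.2075] [ 179.91   -0.42 -143.67] [0.2 0.4 0. ] [-0.03 -0.07  0.02] 0.0661 [ 18.7   7.6 -21.6   0.  -61.2 -72.4]
scene crop origin 302 155
side crop origin 223 177
```

View pics/d4.png

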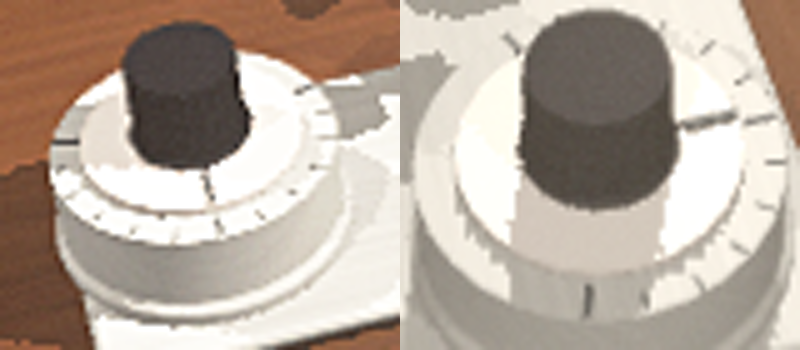

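View pics/w4.png

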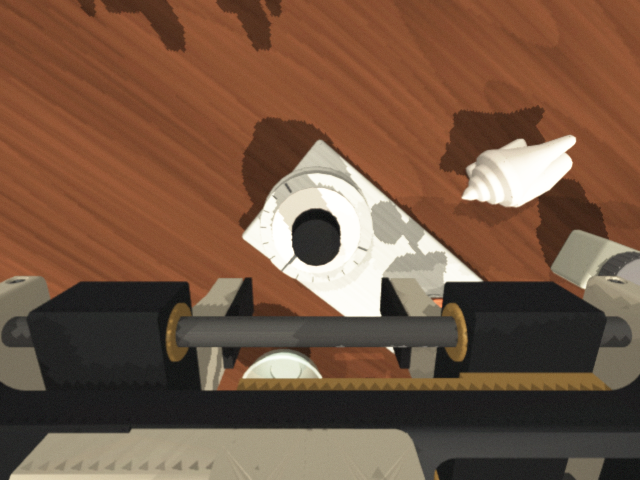

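View pics/f9.png

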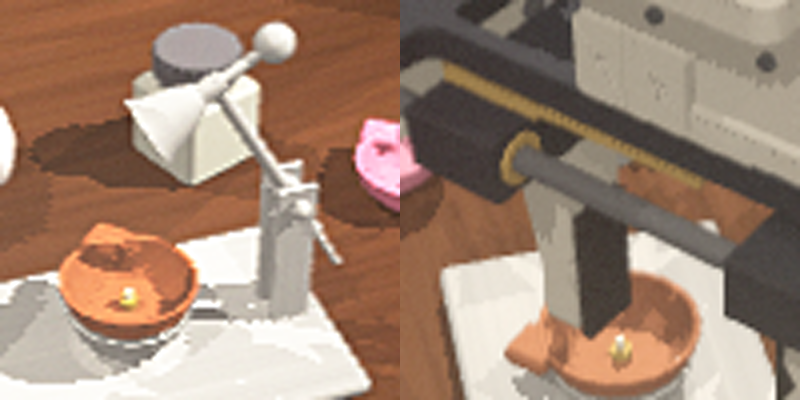

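```bash
python3 - <<'E'
from h import *
s,d,w,st=pickle.load(open("d4.pkl","rb"))
C=np.array([.5206,-.0268])
S=lambda u,v:(212+u/5,215+v/5);D=lambda u,v:(262+(u-400)/5,305+v/5)
for n,c,u,z in[("s tip",s,S(211,200),.0615),("s mark",s,S(219,226),.055),("d tip",d,D(737,115),.0615),("d mark",d,D(760,119),.055)]:
    p=onz(c,u,z)[:2]-C;print(n,np.degrees(np.arctan2(p[1],p[0])).round(1),np.hypot(*p).round(4))
E
```

```text
s tip -3.1 0.0426
s mark -2.4 0.0494
d tip -4.7 0.0387
d mark -2.5 0.0461
```

Pointer and half-hour mark agree within about 2° (roughly 1.5 mm). The diya is seated upright, the snuffer is up and the gripper is clear, so I'm handing in.

```bash
python3 -c "
from plant import r
print(r.close_job())"
```

```text
the job is handed in; nothing more can be done
None
```

I lifted the snuffer arm to its top stop and wound the timer five clicks clockwise to the half-hour notch. The job was handed in at about 13 s; no verdict was reported.

**Snuffer:** I pinched the finial with 12 N and followed the arm's arc until the stop pushed back with about 10 N. After release, the triangulated ball position gave about 1.05–1.08 rad, and the last scene picture shows the arm still up.

**Timer:** I gripped the knob at 25 N a finger and turned it 124°. The first ~40° were idle, then came five load-and-release cycles. After release, the pointer was within about 1–2° (roughly 1.5 mm) of the long middle mark in both fixed views.

**Rest of the scene:** In the last pictures the diya sits upright in its seat and the gripper is clear. The stand and the things around it look where they were, though I did not re-measure the bystanders at the end.

**Small disagreements:** The two camera views put the pointer at -3.1° and -4.7°, and the mark at -2.4° and -2.5°. The pinched ball read 16.7 mm wide instead of 18 mm. Neither affected the result.

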